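Interlock the last channel section in the rack

ROBOT

A 6-joint arm with a two-finger parallel gripper is mounted at the origin on a cart in front of the work surface, level with it; the furniture and walls round the work are solid. World frame = base frame: x ahead of the robot, y to its left, z up, the work surface at z = 0. Lengths are in m, angles in degrees, forces in N, time in s.
With the tool pointing down it reaches from about 0.25 to 0.725 m from the base axis. Payload 9.7 kg.
Tool frame: the origin (TCP) lies midway between the tips of the shut fingers; the grasp point (between the pads) lies 19 mm behind it; z points along the fingers, y is the line along which they close (so a half turn about z gives the same grasp; the last joint's range is limited). The gripper opens to 85 mm and grips with 20 to 120 N. Pads are 22 mm wide; open, the fingers measure 114 mm over their backs; the gripper's body (76 mm by 85 mm) begins 54 mm behind the grasp point. The pads swing forward as they close: fully open they stand 13 mm farther back than shut.
Start: joints at [-64.973, 4.979, 10.078, 95.1, 0, 90], TCP at [0.233, -0.498, 0.207] pointing down, gripper open.
Joint ranges: [-179.16, 179.16], [-48.56, 103.87], [-65.8, 70.77], [-126.05, 130.52], [-82.76, 87.17], [-180, 180]. Speed limits (degrees/s): [127.2, 127.2, 147.25, 180, 180, 180].

INTERFACE

Orientations are given as [roll, pitch, yaw] about the fixed x, y, z axes, in that order (R = Rz(yaw) Ry(pitch) Rx(roll)).
In Python, from workcell import * gives the robot as it stands.
- The arm moves only by the tool servo_tool, never from a script. Its argument "moves" is a list of rows, each a list of 4 numbers: the shift along the world's x, y, z in cm, then the turn about the world's z in rad. A call has 1 to 20 rows; each row is the pose to reach, as a shift and turn from the pose commanded when the call began; what a row does not reach only later rows make up. A row lasts 1/12 s, in which the tool goes at most 41.7 mm and 7.16 degrees, less where a joint would pass 70% of its speed; a pose out of reach is approached as far as the arm can. A call with a gripper value outside its range is refused whole. "claw" is the closure, from 0 (fully open) to 1 (shut), set as the call begins (left out, the last holds). The fingers move at their own pace and stop on an object; "force" is the grip in N (left out, the last holds). Time passes only in rows, so rows that repeat a pose let the fingers close. It gives the time, the measured TCP pose, the force, the opening and the grip force at its end, in the units of the state.
- get_obs(): the state, without advancing time (a new reading comes with each control period).
- camera(name): name is "side" or "top" or "wrist"; returns the picture (420x560x3 uint8, red, green, blue); there is no depth.
- get_calibration(name): a dict with "fx", "fy", "cx", "cy" (pixels), "k1" (the pictures are not rectified: a ray, as slopes to the right and down, at radius r is drawn at 1 + k1 r^2 times it, then the intrinsics apply), "rvec" (rotation vector, rad) and "tvec" (3), from world to camera coordinates, as OpenCV has them; the wrist camera has in their place "tool_from_camera" (4x4, takes a point from camera to tool coordinates, whose origin is the TCP and whose axes are the flange's). Camera axes: x right, y down, z forward; pixel columns grow to the right and rows downward; lengths in m; the calibration is good to about 2 mm. A picture is of the moment at which its call begins: read the wrist's pose just before it. get_calibration takes no time and is no camera call.
- job_done(): hands the job in; it is judged then, once.
The state is a dict: "time": time; "q": joint angles; "qd": joint speeds; "joint_efforts": joint torques, N m; "ee_pos": TCP position; "tcp_rot": TCP orientation; "wrist_force": force on the tool from outside, world axes, zero at the start; "torque": the same for the moment, N m; "opening": finger opening in m; "grasp_force": force on a finger pad.
Only numpy, scipy, OpenCV 4.12 (cv2) and the standard library are available. Lean on these libraries where they do the work, as an engineer would, in place of code of your own. Each camera call takes 0.05 s, during which the arm holds its last target. There are 200 camera calls.

TASK

Finish the bundle in the rack: turn the loose deep channel over, putting it down half-way on its end or side, letting go and taking it afresh, and lay it open side down beside the deep one already laid. It must bridge the middle and the end low channel with one flange inside each, fully down, square with them and its ends level with theirs. Leave the other channels and everything else on the bench where they are.

Things in the scene. Friction and masses are not known exactly. Their poses are not given: they have to be found in the camera images.
- loose_channel: Loose deep aluminium channel (U section): 60 long (its x), 38 wide outside (y), 36 high; web 6, flanges 4 thick, inside 30 wide, 30 deep, ends open; 0.16 kg. Origin: centre of its web's outer face; z from web to open side. Starts open side up on the bench left of the rack, where 10 cm round (0.47, 0.15) is kept free; ends z down. Stands steady on its end. Tall boxes behind (x > 0.68).
- rack: Low grey rack fixed on the bench: 84 (x) by 150 (y), base 6 thick, side rails 20 high, end lips 13 high. Origin: centre of underside, z up. Holds three low channels, length along rack x, centred at rack y = -43, 0, +43 mm, 3 mm apart. The laid deep channel bridges those at -43 and 0; the free place bridges 0 and +43.
- free_place (a point): Where the loose channel's origin belongs (its web then on top): rack x 0, y +21.5, z 47 mm over the bench; rack axes. It can sit from 5 mm nearer the laid channel (-y) to 9.5 mm further off. Its flange tips meet the low channels' edges (32 mm up) with the web face at 68. Fully down, 9 mm of air are left between its web and those edges for fingertips at the ends.
- low_channel0: Low aluminium channel, open side up in the rack, unfastened, 0.2 kg: 60 long (x), 40 wide (y), 26 high; web 5, flanges 4 thick, inside 32 wide, 21 deep. Origin: centre of underside, z up. The one at rack y = -43 mm.
- low_channel1: Low aluminium channel, open side up in the rack, unfastened, 0.2 kg: 60 long (x), 40 wide (y), 26 high; web 5, flanges 4 thick, inside 32 wide, 21 deep. Origin: centre of underside, z up. The middle one, rack y = 0.
- low_channel2: Low aluminium channel, open side up in the rack, unfastened, 0.2 kg: 60 long (x), 40 wide (y), 26 high; web 5, flanges 4 thick, inside 32 wide, 21 deep. Origin: centre of underside, z up. The end one at rack y = +43 mm.
- laid_channel: Deep channel section of the same size as the loose one, already laid open side down at rack y = -21.5 mm, not fastened. Origin: centre of its underside (level of its flange tips), z up; x along its length; its top is 47 mm over the bench.
- flux_pot: Bystander: small amber pot with black lid, 46 across, 34 high; origin centre of underside.
- relay_cube: Bystander: small upright relay, 22x29x38; origin centre of underside.
- calliper: Bystander: digital calliper lying flat, 70x200x16; origin centre of underside.
- screw_tray: Bystander: dark small-parts tray, 92x140x24; origin centre of underside.
Mind the look-alikes: they are no part of the job. What is shaped like the loose_channel but green, pink or turquoise is not meant.

How it is judged:
By the outcome, as a careful person would: the job done as asked, in the order asked, and still so for the second after the job is handed in, with the robot touching nothing.
It also fails if it takes over 72 s, if anything falls off the work surface, if the arm or the gripper's body presses on something with over 40 N, if the wrist force passes 120 N, or if a joint passes its speed limit or range.

## Working session

There is one attempt and no reset: what is moved stays moved. The work goes in short steps, Python scripts to look and compute and a tool call to move; the robot and the scene stay as the last step left them, time stands still between calls to the robot, and variables do not carry over. Pictures are saved under pics/ and viewed, at most 10 in all, crops included, and the job is handed in when it is done.

Besides the shell and the picture viewer there is one more tool, called after "Call:" by a JSON object that holds its "method" and its "body". servo_tool: Moves the arm, as the interface text tells. Its arguments: {"type":"object","properties":{"moves":{"type":"array","items":{"type":"array","items":{"type":"number"}}},"claw":{"type":"number"},"force":{"type":"number"}},"required":["moves"]}

```bash
ls; mkdir -p pics; cat > look.py <<'E'
from workcell import *
import cv2,sys,numpy as np
def save(n,f):
    im=camera(n); cv2.imwrite(f,im[:,:,::-1]); return im
E
python3 - <<'E'
from look import *
save('side','pics/side0.png');save('top','pics/top0.png')
print(get_obs())
for n in('top','side','wrist'):print(n,get_calibration(n))
a=cv2.imread('pics/side0.png');b=cv2.imread('pics/top0.png')
E
```

```text
pics
{'time': 0.1, 'q': array([-6.49737863e+01,  5.01096896e+00,  1.00388817e+01,  9.50987010e+01,
       -2.82940370e-04,  9.00002143e+01]), 'qd': array([-0.1308224 ,  0.00863225,  0.07880537, -0.07709201, -0.02128061,
        0.07098937]), 'joint_efforts': array([ 1.84475255e-03, -5.21561229e+01,  4.65653837e+01,  1.60939875e-02,
        5.69144049e-05, -4.26060424e-06]), 'ee_pos': array([ 0.23257123, -0.49815904,  0.20682399]), 'tcp_rot': array([-1.79929212e+02,  2.83204959e-04,  2.50259997e+01]), 'wrist_force': array([-0.1751254 ,  0.41698806, -0.33004972]), 'torque': array([-0.00597524, -0.00384134,  0.02093602]), 'grasp_force': 0.0, 'opening': 0.0854505564339144}
top {'fx': 533.247142468923, 'fy': 533.247142468923, 'cx': 276.50239003613234, 'cy': 208.82961041401543, 'k1': -0.030275797379929605, 'rvec': array([ 2.1673983 , -2.13254128,  0.17502494]), 'tvec': array([0.20147458, 0.58705281, 1.6821063 ])}
side {'fx': 384.6082107674481, 'fy': 384.6082107674481, 'cx': 281.4957467139013, 'cy': 207.3973783247657, 'k1': -0.0789128017353397, 'rvec': array([ 2.20452389, -0.19457528,  0.0700282 ]), 'tvec': array([-0.51667615,  0.23044544,  0.85802634])}
wrist {'fx': 317.48974600289006, 'fy': 317.48974600289006, 'cx': 277.89813319608874, 'cy': 211.91155090127575, 'k1': -0.021411343217173178, 'tool_from_camera': array([[ 3.60214510e-04, -9.56370570e-01, -2.92156127e-01,
         7.34076571e-02],
       [ 9.99999662e-01,  1.28681758e-04,  8.11713053e-04,
         1.87022530e-03],
       [-7.38703311e-04, -2.92156321e-01,  9.56370294e-01,
        -1.67030783e-01],
       [ 0.00000000e+00,  0.00000000e+00,  0.00000000e+00,
         1.00000000e+00]])}
```

View pics/top0.png

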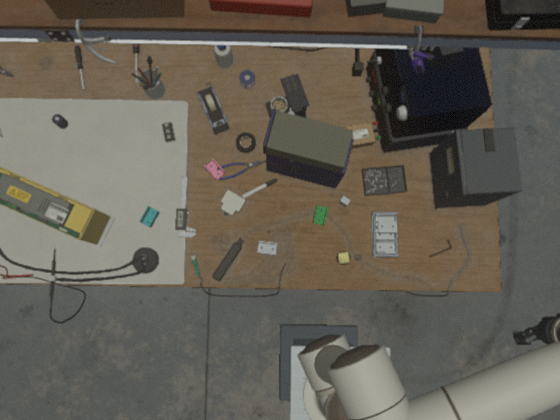

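View pics/side0.png

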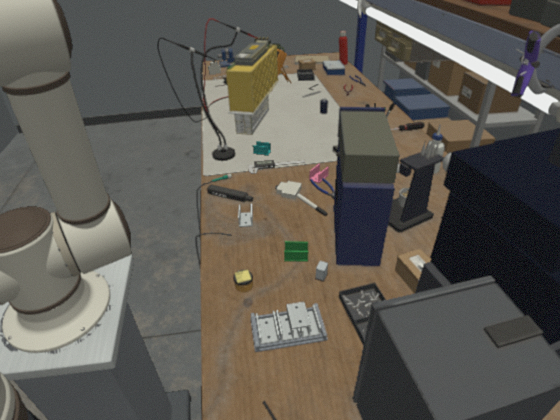

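Top view: silver loose channel at (267,248), rack at (386,234), green look-alike (320,214), relay cube (345,201), pot (343,258). Side view: channel (245,215), rack (288,325).

```bash
cat >> look.py <<'E'
from scipy.spatial.transform import Rotation as Ro
def ray(n,px,pose=None):
    """origin and directions (Nx3) in world for pixels px; pose=(ee_pos,tcp_rot) for the wrist"""
    c=get_calibration(n); px=np.float64(px).reshape(-1,1,2)
    K=np.array([[c['fx'],0,c['cx']],[0,c['fy'],c['cy']],[0,0,1]])
    u=cv2.undistortPoints(px,K,np.array([c['k1'],0,0,0.]))[:,0]
    d=np.c_[u,np.ones(len(u))]
    if n=='wrist':
        T=np.eye(4);T[:3,:3]=Ro.from_euler('xyz',pose[1],degrees=True).as_matrix();T[:3,3]=pose[0]
        T=T@c['tool_from_camera']; R=T[:3,:3];o=T[:3,3]
        return o,d@R.T
    R=cv2.Rodrigues(c['rvec'])[0]; return -R.T@c['tvec'],d@R
def plane(n,px,z,pose=None):
    o,d=ray(n,px,pose); return o+d*((z-o[2])/d[:,2])[:,None]
def meet(r1,r2):
    """midpoint of closest approach and gap, of rays (o,d) each one direction"""
    (o1,d1),(o2,d2)=r1,r2; A=np.c_[d1.ravel(),-d2.ravel()]; s=np.linalg.lstsq(A,o2-o1,rcond=None)[0]
    p=o1+d1.ravel()*s[0];q=o2+d2.ravel()*s[1]; return (p+q)/2,np.linalg.norm(p-q)
E
python3 - <<'E'
from look import *
np.set_printoptions(precision=4,suppress=True)
print(plane('top',[[267,248],[386,234],[320,214],[345,201],[343,258]],.02))
a=cv2.imread('pics/top0.png');b=cv2.imread('pics/side0.png')
A=cv2.resize(a[190:280,230:430],(800,360),interpolation=3);B=cv2.resize(b[190:355,210:345],(0,0),fx=3,fy=1.45*1,interpolation=3)
cv2.imwrite('pics/crop0.png',A)
E
```

```text
[[ 0.4582  0.2395  0.02  ]
 [ 0.5101 -0.1483  0.02  ]
 [ 0.5724  0.0679  0.02  ]
 [ 0.617  -0.0144  0.02  ]
 [ 0.4297 -0.0072  0.02  ]]
```

View pics/crop0.png

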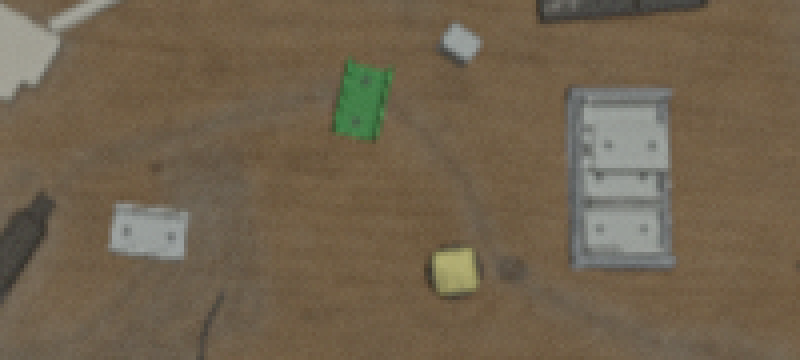

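Crop: loose channel lies with its length about along world y; the rack's x is along world +y, so the free place is on the robot-near side. I'll look at the rack with the wrist camera on the way.

Call:
{"method": "servo_tool", "body": {"moves": [[27,35,4,1.134],[27,35,4,1.134],[27,35,4,1.134],[27,35,4,1.134],[27,35,4,1.134],[27,35,4,1.134],[27,35,4,1.134],[27,35,4,1.134],[27,35,4,1.134],[27,35,4,1.134],[27,35,4,1.134],[27,35,4,1.134],[27,35,4,1.134],[27,35,4,1.134]], "claw": 0, "force": 20}}

```text
time: 1.27
ee_pos: [0.5024, -0.1485, 0.2471]
tcp_rot: [-179.9, 0.0, 90.0]
wrist_force: [-0.4, -1.6, -0.4]
opening: 0.0855
grasp_force: 0.0
```

```bash
python3 - <<'E'
from look import *
o=get_obs();im=save('wrist','pics/w1.png');print(o['ee_pos'],o['tcp_rot'],o['q'])
np.save('w1.npy',np.r_[o['ee_pos'],o['tcp_rot']])
E
```

```text
[ 0.50238712 -0.14848996  0.24710621] [-1.79947537e+02  2.03891224e-03  9.00249784e+01] [-1.64561101e+01  2.50562630e+00  1.19236227e+01  9.94677253e+01
 -1.68388027e-02  7.35189197e+01]
```

View pics/w1.png

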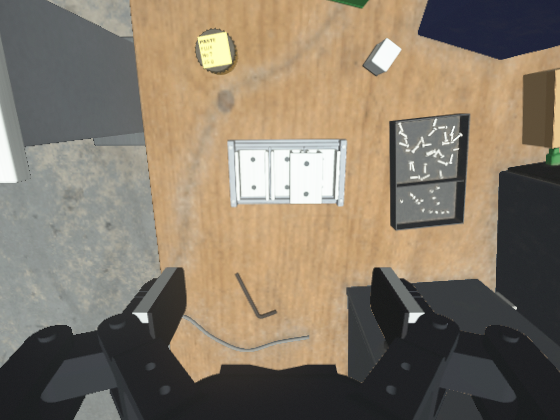

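Wrist view: rack centre at about (288,172), laid channel (307,177) on the far-x side, free place between about (255..285,173), pot (215,50), relay (382,57) and tray (430,170) clear of it. On to the loose channel.

Call:
{"method": "servo_tool", "body": {"moves": [[-4.4,37,-5,0],[-4.4,37,-5,0],[-4.4,37,-5,0],[-4.4,37,-5,0],[-4.4,37,-5,0],[-4.4,37,-5,0],[-4.4,37,-5,0],[-4.4,37,-5,0],[-4.4,37,-5,0],[-4.4,37,-11,0],[-4.4,37,-11,0],[-4.4,37,-11,0],[-4.4,37,-11,0]]}}

```text
time: 2.4
ee_pos: [0.4583, 0.2204, 0.1373]
tcp_rot: [-179.9, 0.0, 89.9]
wrist_force: [-0.0, 0.0, 0.7]
opening: 0.0853
grasp_force: 0.0
```

```bash
python3 - <<'E'
from look import *
o=get_obs();im=save('wrist','pics/w2.png');print(o['ee_pos'],o['tcp_rot'],o['q'])
np.save('w2.npy',np.r_[o['ee_pos'],o['tcp_rot']])
E
```

```text
[0.45831364 0.22042838 0.13731046] [-1.79921211e+02  4.50142975e-02  8.99181434e+01] [ 2.56892892e+01 -1.45498952e+00 -4.28455534e+00  8.72609576e+01
 -6.28147357e-03  1.15771182e+02]
```

View pics/w2.png

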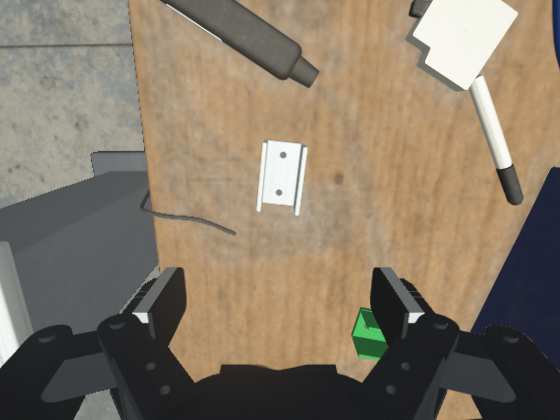

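Wrist view: loose channel open side up, flange tops running (265,142)-(259,211) and (305,148)-(297,215); black pen (260,35), green look-alike lower right (370,333).

```bash
cat >> look.py <<'E'
def white(im,box,t=190):
    x0,y0,x1,y1=box; m=np.zeros(im.shape[:2],np.uint8)
    m[y0:y1,x0:x1]=((im.min(2)>t)[y0:y1,x0:x1])*255
    return m
E
python3 - <<'E'
from look import *
np.set_printoptions(precision=4,suppress=True)
im=cv2.imread('pics/w2.png');P=np.load('w2.npy');pose=(P[:3],P[3:])
m=white(im,(245,125,320,230),200)
cs,_=cv2.findContours(m,0,1);c=max(cs,key=cv2.contourArea);h=cv2.convexHull(c)
q=cv2.approxPolyN(h,4,ensure_convex=True)[0] if hasattr(cv2,'approxPolyN') else cv2.boxPoints(cv2.minAreaRect(c))
w=plane('wrist',q,.036,pose);print(q,w)
for i in range(4):print(np.linalg.norm(w[i]-w[i-1]),np.degrees(np.arctan2(*(w[i]-w[i-1])[[1,0]])))
print(w.mean(0))
# second view
b=cv2.imread('pics/top0.png');mb=white(b,(250,235,285,262),140);c2=max(cv2.findContours(mb,0,1)[0],key=cv2.contourArea)
r=cv2.minAreaRect(c2);print(r,plane('top',cv2.boxPoints(r),.036).mean(0))
print(meet(ray('top',[r[0]]),ray('wrist',[q.mean(0)],pose)))
E
```

```text
[[300 143]
 [293 205]
 [256 210]
 [263 140]] [[0.4765 0.2703 0.036 ]
 [0.4713 0.2169 0.036 ]
 [0.4388 0.2123 0.036 ]
 [0.4458 0.2728 0.036 ]]
0.030757756954857444 -4.599700462509991
0.05369451636321979 -95.48271670625512
0.03290870297435287 -172.0381372949026
0.06088482848257699 83.33830251999403
[0.4581 0.2431 0.036 ]
((266.7314453125, 248.2642059326172), (17.643856048583984, 8.656722068786621), 7.594643592834473) [0.4561 0.2403 0.036 ]
(array([0.4579, 0.2403, 0.0157]), np.float64(0.0005581413434392663))
```

```bash
python3 - <<'E'
from look import *
np.set_printoptions(precision=4,suppress=True)
im=cv2.imread('pics/w2.png');P=np.load('w2.npy');pose=(P[:3],P[3:])
m=white(im,(245,125,320,230),200)
cs,_=cv2.findContours(m,0,1)
for c in cs:
    if cv2.contourArea(c)<20: continue
    print(cv2.contourArea(c),cv2.boundingRect(c),cv2.approxPolyN(cv2.convexHull(c),4)[0].tolist())
for r in (150,165,180,195,205):print(r,im[r,252:312].min(1))
E
```

```text
186.5 (295, 147, 12, 69) [[298, 216], [295, 214], [303, 149], [307, 145]]
2190.5 (257, 141, 44, 70) [[300, 143], [293, 205], [256, 210], [263, 140]]
150 [111 113 116 120 122 123 121 120 120 135 215 242 246 241 192 220 243 244
 244 244 243 243 242 242 244 245 243 244 245 245 244 245 246 246 247 246
 245 245 246 246 246 246 246 247 245 244 245 237 176 114 134 215 243 247
 241 180 116 114 109 107]
165 [131 131 130 130 128 128 130 129 181 234 245 245 221 191 231 243 243 243
 243 242 242 241 242 245 244 243 244 244 244 244 244 246 246 245 244 244
 244 244 246 245 246 246 245 244 244 238 181 117 127 210 242 247 242 182
 119 120 116 111 107 107]
180 [134 133 132 131 130 128 124 200 239 246 243 193 212 240 241 243 243 241
 241 241 240 243 244 242 243 244 244 243 243 245 246 245 243 243 243 243
 244 245 245 246 245 243 243 240 191 121 125 204 241 247 243 187 126 128
 126 125 123 121 119 118]
195 [120 124 128 131 130 156 222 243 246 230 192 227 240 241 242 240 241 241
 239 241 244 244 243 244 235 210 179 168 206 233 241 242 242 241 243 244
 245 245 245 244 243 242 196 120 117 197 239 247 243 191 140 146 145 140
 136 133 131 129 128 127]
205 [122 123 126 127 143 217 241 246 232 171 131 131 131 129 128 129 130 131
 133 133 134 136 138 138 138 137 136 133 125 122 133 138 142 155 163 170
 194 197 188 198 202 156 113 143 217 241 246 232 174 142 144 145 146 147
 146 141 135 130 127 124]
```

```bash
python3 - <<'E'
from look import *
np.set_printoptions(precision=4,suppress=True)
P=np.load('w2.npy');pose=(P[:3],P[3:])
L=[[261.7,150],[260,165],[258.7,180],[257.4,195],[256.6,205]];Rr=[[307.2,150],[305.3,165],[303.4,180],[301.5,195],[300.2,205]]
for z in(.036,):
  for e in(L,Rr):
    w=plane('wrist',e,z,pose);v=np.polyfit(w[:,1],w[:,0],1);print(v,np.degrees(np.arctan2(1,v[0])),np.polyval(v,.2425))
print(plane('wrist',[[263,140.5],[307,145.5],[256,211],[298,216.3]],.036,pose))
# height check: flange tip end corners, wrist vs top
E
```

```text
[0.1087 0.4157] 83.7989808496292 0.44207195406547656
[0.1031 0.4553] 84.11463660293015 0.48032021101717964
[[0.4458 0.2724 0.036 ]
 [0.4823 0.2683 0.036 ]
 [0.4387 0.2114 0.036 ]
 [0.4759 0.2064 0.036 ]]
```

Call:
{"method": "servo_tool", "body": {"moves": [[0.5,3.8,0,-0.103],[0.5,3.8,-4,-0.103],[0.5,3.8,-8,-0.103],[0.5,3.8,-11,-0.103],[0.5,3.8,-12.9,-0.103],[0.5,3.8,-12.9,-0.103],[0.5,3.8,-12.9,-0.103]]}}

```text
time: 3.03
ee_pos: [0.4645, 0.2592, 0.01]
tcp_rot: [180.0, -0.0, 84.0]
wrist_force: [0.4, 0.3, 0.9]
opening: 0.0851
grasp_force: 0.0
```

Call:
{"method": "servo_tool", "body": {"moves": [[0,0,0,0],[0,0,0,0],[0,0,0,0],[0,0,0,0],[0,0,0,0],[0,0,0,0],[0,0,0,0],[0,0,0,0]], "claw": 1, "force": 20}}

```text
time: 3.7
ee_pos: [0.4644, 0.26, 0.01]
tcp_rot: [179.9, -0.1, 84.1]
wrist_force: [-0.2, -0.3, 6.3]
opening: 0.0361
grasp_force: 19.3
```

Call:
{"method": "servo_tool", "body": {"moves": [[0,0,1,0],[0,0,2,0],[0,0,4,0],[0,0,6,0],[0,0,6,0],[0,0,6,0]]}}

```text
time: 4.2
ee_pos: [0.4645, 0.2601, 0.07]
tcp_rot: [179.9, -0.1, 84.1]
wrist_force: [-0.6, -0.6, -1.6]
opening: 0.0358
grasp_force: 20.5
```

```bash
python3 - <<'E'
from look import *
a=save('side','pics/s1f.png')[:,:,::-1];w=save('wrist','pics/w3f.png')[:,:,::-1]
A=cv2.resize(a[130:270,170:330],(480,420),interpolation=3);W=cv2.resize(w[120:420,140:430],(320,420))
cv2.imwrite('pics/c1.png',np.hstack([A,W]))
E
```

```text
(no output)
```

View pics/c1.png

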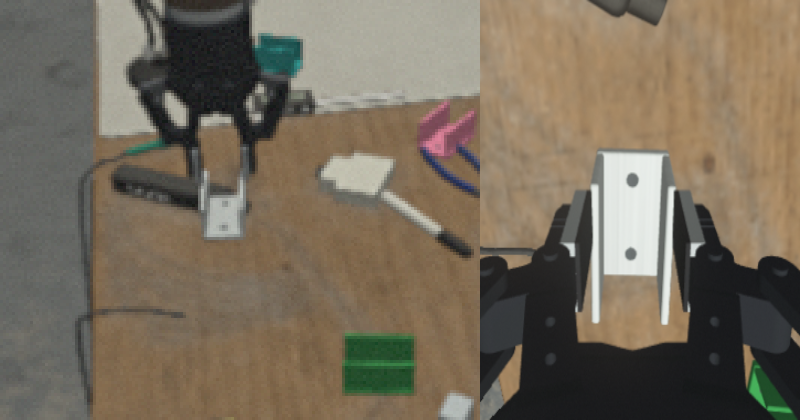

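```bash
python3 - <<'E'
from look import *
np.set_printoptions(precision=4,suppress=True)
o=get_obs();pose=(o['ee_pos'],o['tcp_rot']);print(pose)
for s,w in(((244.7,199.3),(277.7,248.6)),((244.3,205.3),(276.8,301.4))):print(meet(ray('side',[s]),ray('wrist',[w],pose)))
E
```

```text
(array([0.4634, 0.2595, 0.0679]), array([-179.963 ,    0.0254,   84.1002]))
(array([0.4632, 0.2562, 0.0618]), np.float64(0.0003248121223419455))
(array([0.4593, 0.223 , 0.0655]), np.float64(0.0005136459713996215))
```

The wrist view and triangulated holes (z 0.062 and 0.066) show that the channel is held level and does not swing in the 20 N grip. I'll set it down in the free area and find a lighter grip in which it can pivot.

Call:
{"method": "servo_tool", "body": {"moves": [[0,-3,0,0],[0,-6,0,0],[0,-6,-3,0],[0,-6,-5,0],[0,-6,-5.9,0],[0,-6,-6,0],[0,-6,-6,0]]}}

```text
time: 4.88
ee_pos: [0.4629, 0.1993, 0.0077]
tcp_rot: [-179.9, 0.1, 84.1]
wrist_force: [0.1, 0.5, -1.8]
opening: 0.036
grasp_force: 44.5
```

Call:
{"method": "servo_tool", "body": {"moves": [[0,0,0,0],[0,0,0,0],[0,0,0,0]], "claw": 0.58}}

```text
time: 5.13
ee_pos: [0.4635, 0.1997, 0.0082]
tcp_rot: [-180.0, 0.0, 84.1]
wrist_force: [0.2, 0.1, -2.3]
opening: 0.0358
grasp_force: 43.8
```

Call:
{"method": "servo_tool", "body": {"moves": [[0,0,0,0],[0,0,0,0],[0,0,0,0]], "claw": 0.56}}

```text
time: 5.38
ee_pos: [0.4637, 0.1997, 0.0085]
tcp_rot: [180.0, -0.0, 84.1]
wrist_force: [0.9, 0.1, -1.2]
opening: 0.0376
grasp_force: 9.4
```

Call:
{"method": "servo_tool", "body": {"moves": [[0,0,0,0],[0,0,0,0],[0,0,0,0]], "claw": 0.557}}

```text
time: 5.63
ee_pos: [0.4637, 0.1996, 0.0085]
tcp_rot: [180.0, -0.0, 84.1]
wrist_force: [0.4, -0.3, -1.6]
opening: 0.0381
grasp_force: 4.2
```

Call:
{"method": "servo_tool", "body": {"moves": [[0,0,0,0],[0,0,0,0],[0,0,0,0]], "claw": 0.554}}

```text
time: 5.88
ee_pos: [0.4637, 0.1997, 0.0085]
tcp_rot: [180.0, -0.0, 84.1]
wrist_force: [0.2, 0.1, -1.7]
opening: 0.038
grasp_force: 0.8
```

Call:
{"method": "servo_tool", "body": {"moves": [[0,0,0,0],[-0.03,-0.3,0.4,0],[-0.06,-0.6,0.75,0],[-0.1,-0.94,1.14,0],[-0.14,-1.3,1.45,0],[-0.18,-1.7,1.75,0],[-0.22,-2.13,2.0,0],[-0.27,-2.6,2.2,0],[-0.32,-3.05,2.37,0],[-0.37,-3.5,2.5,0],[-0.37,-3.5,2.5,0],[-0.37,-3.5,2.5,0]], "claw": 0.556}}

```text
time: 6.88
ee_pos: [0.46, 0.1644, 0.0336]
tcp_rot: [180.0, -0.0, 84.1]
wrist_force: [-1.0, 1.3, 1.7]
opening: 0.0382
grasp_force: 0.9
```

```bash
python3 - <<'E'
from look import *
a=save('side','pics/s2f.png')[:,:,::-1];w=save('wrist','pics/w4f.png')[:,:,::-1]
A=cv2.resize(a[140:280,170:330],(480,420),interpolation=3);W=cv2.resize(w[120:420,140:430],(320,420))
cv2.imwrite('pics/c2.png',np.hstack([A,W]))
E
```

```text
(no output)
```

View pics/c2.png

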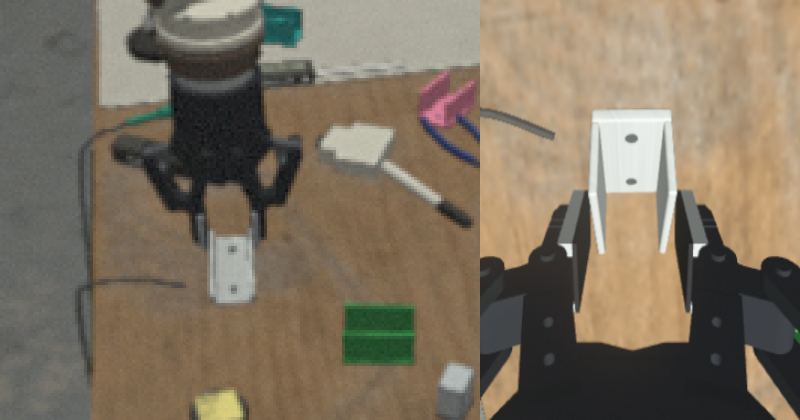

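```bash
cat > tri.py <<'E'
from look import *
np.set_printoptions(precision=4,suppress=True)
def tri(pairs):
    o=get_obs();pose=(o['ee_pos'],o['tcp_rot']);print(o['ee_pos'],o['grasp_force'],o['wrist_force'])
    ps=[]
    for s,w in pairs:
        p,g=meet(ray('side',[s]),ray('wrist',[w],pose));ps.append(p);print(p,g)
    return ps
E
python3 - <<'E'
from tri import *
a,b=tri((((247.3,223.3),(276.8,218.6)),((247.7,236.7),(276.8,250))))
d=a-b;print(np.linalg.norm(d),np.degrees(np.arctan2(d[2],np.hypot(*d[:2]))))
E
```

```text
[0.46   0.1647 0.0334] 0.9158724546432495 [-1.0244  2.4031  1.0381]
[0.4614 0.1823 0.0343] 0.000355314975811449
[0.4582 0.1536 0.0116] 5.3070179990335047e-05
0.03677016311609968 38.26614183112889
```

Side and wrist views: the holes triangulate to a 38° tilt with the low corner on the bench, so it pivots as planned. I'll continue the arc to upright.

Call:
{"method": "servo_tool", "body": {"moves": [[-0.04,-0.4,0.1,0],[-0.08,-0.8,0.2,0],[-0.12,-1.18,0.23,0],[-0.17,-1.67,0.25,0],[-0.23,-2.17,0.23,0],[-0.28,-2.67,0.16,0],[-0.33,-3.17,0.05,0],[-0.38,-3.63,-0.1,0],[-0.43,-4.1,-0.29,0],[-0.48,-4.55,-0.55,0],[-0.52,-4.95,-0.8,0],[-0.52,-4.95,-0.85,0],[-0.52,-4.95,-0.85,0]]}}

```text
time: 8.07
ee_pos: [0.4546, 0.1149, 0.0247]
tcp_rot: [-180.0, 0.0, 84.1]
wrist_force: [-0.1, -0.3, -0.3]
opening: 0.0378
grasp_force: 1.8
```

```bash
python3 - <<'E'
from look import *
o=get_obs();np.save('w5.npy',np.r_[o['ee_pos'],o['tcp_rot']])
a=save('side','pics/s3f.png')[:,:,::-1];w=save('wrist','pics/w5f.png')[:,:,::-1]
A=cv2.resize(a[150:290,170:330],(480,420),interpolation=3);W=cv2.resize(w[120:420,140:430],(320,420))
cv2.imwrite('pics/c3.png',np.hstack([A,W]))
E
```

View pics/c3.png

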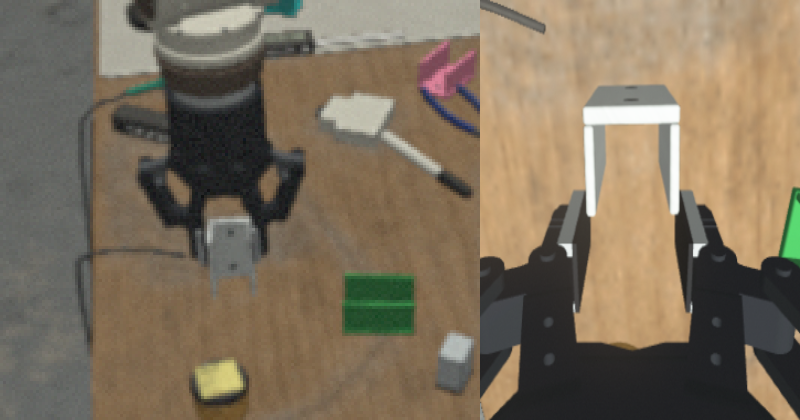

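The channel now stands on its end: the wrist view shows the U end face with the web at crop (632,113) on the +y side and the flange tips at crop row about 213. I'll measure it, then let go.

```bash
python3 - <<'E'
from look import *
np.set_printoptions(precision=4,suppress=True)
P=np.load('w5.npy');pose=(P[:3],P[3:])
f=lambda c,r:(140+(c-480)*290/320,120+r*300/420)
w=plane('wrist',[f(583,106),f(679,105),f(590,215),f(676,213)],.060,pose);print(w,np.linalg.norm(w[0]-w[1]),np.linalg.norm(w[0]-w[2]))
E
```

```text
[[0.4398 0.1559 0.06  ]
 [0.4768 0.1524 0.06  ]
 [0.4374 0.1189 0.06  ]
 [0.4732 0.1159 0.06  ]] 0.037167331446442194 0.03704911523508018
```

Call:
{"method": "servo_tool", "body": {"moves": [[0,0,0,0],[0,0,0,0],[0,0,0,0]], "claw": 0.45}}

```text
time: 8.42
ee_pos: [0.4549, 0.1154, 0.025]
tcp_rot: [180.0, -0.0, 84.1]
wrist_force: [-0.5, 0.6, 0.0]
opening: 0.0467
grasp_force: 0.0
```

Call:
{"method": "servo_tool", "body": {"moves": [[0.1,1.05,0.3,0],[0.1,1.05,0.3,0],[0.1,1.05,0.3,0]]}}

```text
time: 8.67
ee_pos: [0.456, 0.1263, 0.0283]
tcp_rot: [180.0, -0.0, 84.2]
wrist_force: [0.5, -0.2, 0.2]
opening: 0.0466
grasp_force: 0.0
```

Call:
{"method": "servo_tool", "body": {"moves": [[0,0,0,0],[0,0,0,0],[0,0,0,0],[0,0,0,0]], "claw": 0.559}}

```text
time: 9.0
ee_pos: [0.4557, 0.1257, 0.028]
tcp_rot: [-180.0, -0.0, 84.1]
wrist_force: [-0.3, 0.9, 1.4]
opening: 0.0379
grasp_force: 7.0
```

Call:
{"method": "servo_tool", "body": {"moves": [[-0.02,-0.2,-0.03,0],[-0.04,-0.44,-0.02,0],[-0.06,-0.66,-0.02,0],[-0.09,-0.88,-0.02,0],[-0.12,-1.1,-0.03,0],[-0.14,-1.32,-0.06,0],[-0.16,-1.54,-0.1,0],[-0.18,-1.76,-0.13,0],[-0.2,-2.0,-0.17,0],[-0.23,-2.2,-0.25,0],[-0.25,-2.4,-0.3,0],[-0.27,-2.6,-0.37,0],[-0.27,-2.6,-0.37,0]]}}

```text
time: 10.08
ee_pos: [0.4531, 0.0992, 0.0243]
tcp_rot: [180.0, 0.0, 84.1]
wrist_force: [-0.1, -0.4, 5.1]
opening: 0.038
grasp_force: 7.1
```

```bash
python3 - <<'E'
from look import *
o=get_obs();np.save('w6.npy',np.r_[o['ee_pos'],o['tcp_rot']])
a=save('side','pics/s4f.png')[:,:,::-1];w=save('wrist','pics/w6f.png')[:,:,::-1]
A=cv2.resize(a[150:290,170:330],(480,420),interpolation=3);W=cv2.resize(w[120:420,140:430],(320,420))
cv2.imwrite('pics/c4.png',np.hstack([A,W]))
E
```

```text
(no output)
```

View pics/c4.png

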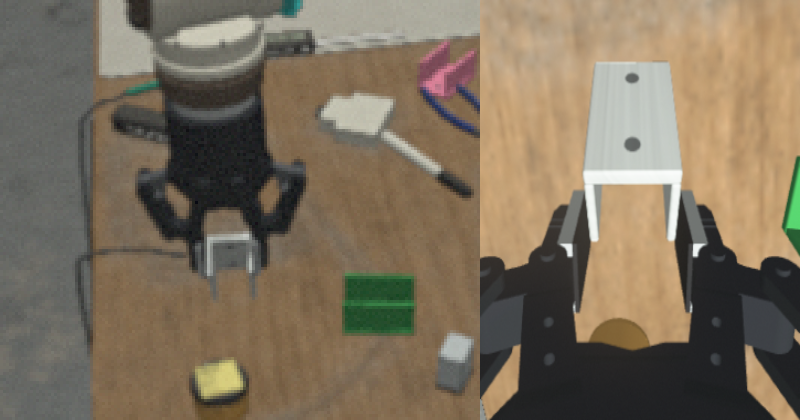

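Views: the channel has tilted about 30°, with the web's outer face and holes now showing in the wrist picture at crop (632,78) and (632,144). I'll continue the arc.

Call:
{"method": "servo_tool", "body": {"moves": [[-0.03,-0.27,-0.13,0],[-0.05,-0.53,-0.26,0],[-0.08,-0.8,-0.39,0],[-0.11,-1.04,-0.56,0],[-0.13,-1.28,-0.73,0],[-0.16,-1.5,-0.9,0],[-0.18,-1.72,-1.1,0],[-0.2,-1.92,-1.32,0],[-0.22,-2.13,-1.54,0],[-0.24,-2.3,-1.75,0],[-0.25,-2.42,-1.92,0],[-0.25,-2.42,-1.92,0]]}}

```text
time: 11.18
ee_pos: [0.4506, 0.0746, 0.005]
tcp_rot: [180.0, 0.1, 84.1]
wrist_force: [-1.5, -5.5, 5.8]
opening: 0.0376
grasp_force: 10.3
```

```bash
python3 - <<'E'
from look import *
np.set_printoptions(precision=4,suppress=True)
o=get_obs();pose=(o['ee_pos'],o['tcp_rot'])
w=save('wrist','pics/w7f.png')[:,:,::-1]
for z,im in (('w7',w),):
    m=white(im,(225,100,335,330),150)
    for c in cv2.findContours(m,0,1)[0]:
        if cv2.contourArea(c)>40:
            q=cv2.approxPolyN(cv2.convexHull(c),4)[0];print(cv2.contourArea(c),cv2.boundingRect(c),q.tolist())
g=cv2.cvtColor(w,6)
m=((g<110)*255).astype(np.uint8)
for c in cv2.findContours(m[100:330,240:315],1,1)[0]:
    if 15<cv2.contourArea(c)<150: x,y,ww,h=cv2.boundingRect(c);print('hole',x+240+ww/2,y+100+h/2,ww,h)
E
```

```text
12606.5 (230, 146, 97, 144) [[320, 146], [327, 289], [229, 289], [235, 146]]
```

Call:
{"method": "servo_tool", "body": {"moves": [[0,0,0,0],[0,0,0,0],[0,0,0,0],[0,0,0,0]], "claw": 0.3}}

```text
time: 11.57
ee_pos: [0.4503, 0.0755, 0.0047]
tcp_rot: [-180.0, 0.0, 84.1]
wrist_force: [0.3, -0.2, 0.1]
opening: 0.0599
grasp_force: 0.0
```

Call:
{"method": "servo_tool", "body": {"moves": [[0,0,2,0],[0,0,5,0],[0,0,8,0],[0,0,11,0],[0,0,11,0],[0,0,11,0]], "claw": 0}}

```text
time: 12.07
ee_pos: [0.4516, 0.0757, 0.1166]
tcp_rot: [179.8, -0.0, 84.1]
wrist_force: [-0.6, 0.1, -0.6]
opening: 0.0859
grasp_force: 0.0
```

```bash
cat > web.py <<'E'
from look import *
np.set_printoptions(precision=4,suppress=True)
def edges(w,box,pose,z,t=150,pr=True):
    m=white(w,box,t); c=max(cv2.findContours(m,0,1)[0],key=cv2.contourArea)
    q=cv2.approxPolyN(cv2.convexHull(c),4)[0].astype(float);W=plane('wrist',q,z,pose)
    if pr:
        print(q.tolist(),'area',cv2.contourArea(c));print(W)
        for i in range(4):
            d=W[i]-W[i-1];print('side %.4f dir %.1f'%(np.linalg.norm(d),np.degrees(np.arctan2(d[1],d[0]))))
        print('mean',W.mean(0))
    return q,W
E
python3 - <<'E'
from web import *
o=get_obs();pose=(o['ee_pos'],o['tcp_rot']);print(pose)
w=save('wrist','pics/w8f.png')[:,:,::-1]
edges(w,(220,100,340,360),pose,.036,170)
s=save('side','pics/s8f.png')[:,:,::-1]
m=white(s,(225,215,270,265),150)
for c in cv2.findContours(m,0,1)[0]:
  if cv2.contourArea(c)>20: print(cv2.boundingRect(c),cv2.minAreaRect(c))
E
```

```text
(array([0.4516, 0.0757, 0.1166]), array([179.8319,  -0.0491,  84.1093]))
[[300.0, 236.0], [254.0, 236.0], [252.0, 165.0], [300.0, 163.0]] area 3290.0
[[0.4678 0.0494 0.036 ]
 [0.4296 0.0534 0.036 ]
 [0.4354 0.1125 0.036 ]
 [0.4728 0.1102 0.036 ]]
side 0.0609 dir -94.7
side 0.0384 dir 174.1
side 0.0593 dir 84.4
side 0.0375 dir -3.5
mean [0.4514 0.0814 0.036 ]
(240, 241, 15, 16) ((247.0, 248.5), (15.0, 14.0), 90.0)
```

Call:
{"method": "servo_tool", "body": {"moves": [[4.3,-22.5,0,0.103],[4.3,-22.5,0,0.103],[4.3,-22.5,0,0.103],[4.3,-22.5,0,0.103],[4.3,-22.5,0,0.103],[4.3,-22.5,0,0.103],[4.3,-22.5,0,0.103],[4.3,-22.5,0,0.103],[4.3,-22.5,0,0.103]]}}

```text
time: 12.92
ee_pos: [0.4929, -0.149, 0.1139]
tcp_rot: [-179.9, -0.1, 90.0]
wrist_force: [0.5, 0.4, 0.2]
opening: 0.0853
grasp_force: 0.0
```

```bash
python3 - <<'E'
from look import *
o=get_obs();np.save('w9.npy',np.r_[o['ee_pos'],o['tcp_rot']]);print(o['ee_pos'],o['tcp_rot'])
w=save('wrist','pics/w9f.png')[:,:,::-1]
cv2.imwrite('pics/c9.png',cv2.resize(w[130:280,190:390],(800,600),interpolation=2))
E
```

```text
[ 0.49286007 -0.14902285  0.11390985] [-1.79883273e+02 -5.05467437e-02  8.99842779e+01]
```

View pics/c9.png

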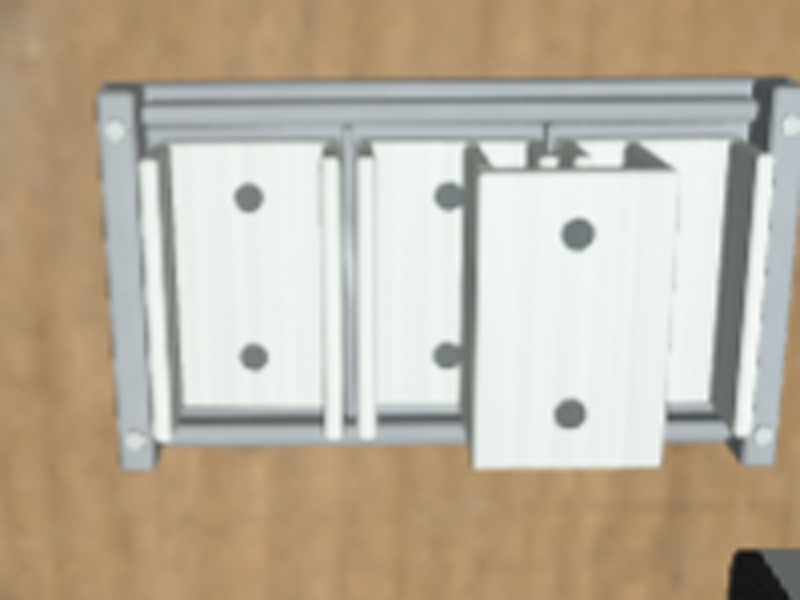

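Rack view (crop ×4, offset 190,130): low channel 2's flange tops have outer edges (141,160)-(158,440) and (338,157)-(341,438). The middle channel's left edge runs (358,157)-(360,438). The laid channel's top has corners (479,172), (676,172), (661,466), (473,466).

```bash
python3 - <<'E'
from web import *
P=np.load('w9.npy');pose=(P[:3],P[3:])
f=lambda L:[(190+(c+.5)/4-.5,130+(r+.5)/4-.5) for c,r in L]
def sh(n,L,z):
    w=plane('wrist',f(L),z,pose);print(n,z,w[:,:2].tolist());
    return w
a=sh('low2',[(141,159),(338,157),(341,439),(157,441)],.032);print(a.mean(0),np.linalg.norm(a-np.roll(a,1,0),axis=1))
b=sh('mid',[(358,157),(360,439)],.032)
c=sh('laid',[(479,172),(676,172),(661,466),(473,466)],.047);print(c.mean(0),np.linalg.norm(c-np.roll(c,1,0),axis=1))
for x in(a[[0,3]],a[[1,2]],b,c[[0,3]],c[[1,2]]):
    d=x[0]-x[1];print('dir',np.degrees(np.arctan2(d[1],d[0])))
r=sh('rack posts',[(99,88),(800,83),(775,465),(122,467)],.020);print(r.mean(0),np.linalg.norm(r-np.roll(r,1,0),axis=1))
# refined laid-top from mask
w=cv2.imread('pics/w9f.png');g=cv2.imread('pics/w1.png');
# two-view height of laid channel centre: first wrist view w1
P1=np.load('w1.npy');p1=(P1[:3],P1[3:])
m=white(g,(285,148,326,206),200);cc=max(cv2.findContours(m,0,1)[0],key=cv2.contourArea);print(cv2.boundingRect(cc))
h1=[(306.5,163.5),(306.5,194.5)];h9=f([(578,234),(570,413)])
for u,v in zip(h1,h9):print(meet(ray('wrist',[u],p1),ray('wrist',[v],pose)))
E
```

```text
low2 0.032 [[0.4507606779434354, -0.11777463371446438], [0.48961089836449834, -0.11738559451166902], [0.49004156475302474, -0.17702496764998316], [0.45123670638917013, -0.17751806180369084]]
[ 0.4704 -0.1474  0.032 ] [0.0597 0.0389 0.0596 0.0388]
mid 0.032 [[0.49354969122202874, -0.11738436060691959], [0.4940431651464545, -0.17702211792065692]]
laid 0.047 [[0.5159890871919838, -0.11772363544614255], [0.5526286282479869, -0.11767590893381433], [0.5540233152893459, -0.1767570948548668], [0.5165062021851914, -0.1767532816135311]]
[ 0.5348 -0.1472  0.047 ] [0.059  0.0366 0.0591 0.0375]
dir 90.45651621561912
dir 90.4137356959604
dir 90.47408435837684
dir 90.5019130330934
dir 91.35228908376097
rack posts 0.02 [[0.4408586285815073, -0.1052176897846851], [0.5834838044238239, -0.10408669237825263], [0.5865000432807037, -0.18806860254271818], [0.441141791852329, -0.18860309581387621]]
[ 0.513  -0.1465  0.02  ] [0.0834 0.1426 0.084  0.1454]
(285, 148, 41, 56)
(array([ 0.5357, -0.1306,  0.0427]), np.float64(0.0002627006885323392))
(array([ 0.5372, -0.1695,  0.0364]), np.float64(2.824403908386534e-05))
```

The measurements agree: low channel 2 is centred at (0.4704,-0.1474), the laid one at (0.5348,-0.1472), axis 90.45°, so the free place is near (0.492,-0.147). Next I'll take the loose channel afresh by its ends.

Call:
{"method": "servo_tool", "body": {"moves": [[-4.15,23.05,0,1.483],[-4.15,23.05,0,1.483],[-4.15,23.05,0,1.483],[-4.15,23.05,0,1.483],[-4.15,23.05,0,1.483],[-4.15,23.05,0,1.483],[-4.15,23.05,0,1.483],[-4.15,23.05,0,1.483],[-4.15,23.05,0,1.483],[-4.15,23.05,0,1.483],[-4.15,23.05,0,1.483],[-4.15,23.05,0,1.483],[-4.15,23.05,0,1.483],[-4.15,23.05,0,1.483],[-4.15,23.05,0,1.483]], "claw": 0.12}}

```text
time: 14.22
ee_pos: [0.4517, 0.0815, 0.115]
tcp_rot: [180.0, -0.0, 174.8]
wrist_force: [0.1, 0.9, 0.7]
opening: 0.0753
grasp_force: 0.0
```

```bash
python3 - <<'E'
from web import *
o=get_obs();pose=(o['ee_pos'],o['tcp_rot']);print(pose,o['q'][5])
w=save('wrist','pics/w10f.png')[:,:,::-1]
edges(w,(200,120,360,330),pose,.036,170)
E
```

```text
(array([0.4517, 0.0815, 0.115 ]), array([179.9988,  -0.0009, 174.8265])) 15.397500862242477
[[319.0, 188.0], [317.0, 232.0], [244.0, 232.0], [243.0, 188.0]] area 3216.5
[[0.4354 0.1133 0.036 ]
 [0.4725 0.1098 0.036 ]
 [0.467  0.0496 0.036 ]
 [0.43   0.0534 0.036 ]]
side 0.0602 dir 84.9
side 0.0372 dir -5.5
side 0.0604 dir -95.1
side 0.0372 dir 174.3
mean [0.4512 0.0815 0.036 ]
```

Call:
{"method": "servo_tool", "body": {"moves": [[0,0,-3,0],[0,0,-6,0],[0,0,-8.5,0],[0,0,-9.5,0],[0,0,-9.5,0],[0,0,-9.5,0]]}}

```text
time: 14.77
ee_pos: [0.4521, 0.081, 0.0207]
tcp_rot: [-180.0, -0.0, 174.9]
wrist_force: [0.1, 0.5, 0.3]
opening: 0.0753
grasp_force: 0.0
```

Call:
{"method": "servo_tool", "body": {"moves": [[0,0,0,0],[0,0,0,0],[0,0,0,0],[0,0,0,0],[0,0,0,0],[0,0,0,0]], "claw": 1, "force": 40}}

```text
time: 15.27
ee_pos: [0.4522, 0.081, 0.0204]
tcp_rot: [180.0, 0.0, 175.0]
wrist_force: [-0.1, -0.0, -0.6]
opening: 0.0016
grasp_force: 0.0
```

Call:
{"method": "servo_tool", "body": {"moves": [[0,0,1,0],[0,0,3,0],[0,0,6,0],[0,0,9,0],[0,0,9,0],[0,0,9,0]]}}

```text
time: 15.77
ee_pos: [0.4532, 0.0812, 0.1125]
tcp_rot: [179.9, 0.2, 175.0]
wrist_force: [0.4, 0.0, -0.8]
opening: 0.0001
grasp_force: 0.0
```

```bash
python3 - <<'E'
from web import *
for i in range(3):
    o=get_obs();pose=(o['ee_pos'],o['tcp_rot']);print(pose,o['wrist_force'],o['torque'],o['opening'])
    w=camera('wrist')[:,:,::-1]
q,W=edges(w,(200,150,360,420),pose,pose[0][2]+.0166,170)
cv2.imwrite('pics/w11f.png',w)
E
```

```text
(array([0.4532, 0.0812, 0.1125]), array([179.9389,   0.2129, 174.9659])) [ 0.4007  0.0376 -0.8385] [ 0.0502  0.0012 -0.071 ] 9.474346175938032e-05
(array([0.4525, 0.081 , 0.1109]), array([179.9778,   0.0778, 174.9684])) [ 0.6785 -0.4537  0.0058] [0.0058 0.0063 0.051 ] -7.301616066213828e-05
(array([0.4519, 0.0809, 0.1099]), array([-179.9968,   -0.0137,  174.9673])) [-0.0125 -1.0001 -0.3808] [-0.0381  0.0013 -0.0171] -2.487669856904375e-05
[[320.0, 190.0], [318.0, 234.0], [244.0, 234.0], [243.0, 188.0]] area 3300.0
[[0.414  0.1025 0.1265]
 [0.4367 0.1004 0.1265]
 [0.4335 0.063  0.1265]
 [0.4098 0.0654 0.1265]]
side 0.0374 dir 83.5
side 0.0228 dir -5.3
side 0.0375 dir -95.0
side 0.0238 dir 174.4
mean [0.4235 0.0828 0.1265]
```

```bash
python3 - <<'E'
from web import *
o=get_obs();pose=(o['ee_pos'],o['tcp_rot']);print(o['time'],o['opening'],pose)
def proj(n,p):
    c=get_calibration(n);K=np.array([[c['fx'],0,c['cx']],[0,c['fy'],c['cy']],[0,0,1]])
    return cv2.projectPoints(np.float64(p).reshape(-1,1,3),c['rvec'],c['tvec'],K,np.array([c['k1'],0,0,0.]))[0][:,0]
c=np.array([.4513,.0815,0])
u=np.array([.087,.996,0]);v=np.array([.996,-.087,0])
pts=[c+a*.03*u+b*.019*v+[0,0,z] for z in(.036,.0) for a,b in((1,1),(1,-1),(-1,-1),(-1,1))]
print('pred side',proj('side',pts).round(1).tolist())
s=cv2.imread('pics/s8f.png');s2=save('side','pics/s12f.png')[:,:,::-1]
for im in(s,s2):
    m=white(im,(220,200,290,285),140)
    for k in cv2.findContours(m,0,1)[0]:
        if cv2.contourArea(k)>15: print(cv2.contourArea(k),cv2.approxPolyN(cv2.convexHull(k),4)[0].tolist())
d=cv2.absdiff(s,s2)[200:290,220:290].max(2);print('diff',(d>40).sum())
w=cv2.imread('pics/w11f.png');print('w11 dark per col at rows',[(r,int((w[r,150:420].max(1)<60).sum()),np.where(w[r].max(1)<60)[0][[0,-1]].tolist() if (w[r].max(1)<60).any() else None) for r in range(240,420,20)])
g=cv2.cvtColor(w[186:236,242:322],6)
print(g[::6,::5])
E
```

```text
15.9167 -1.403268191165912e-05 (array([0.4516, 0.0809, 0.1094]), array([-179.9813,   -0.0663,  174.9688]))
pred side [[254.3, 239.9], [239.4, 240.9], [239.3, 257.3], [254.9, 256.2], [255.2, 250.2], [240.6, 251.2], [240.5, 267.8], [255.8, 266.7]]
213.5 [[254, 256], [240, 257], [240, 241], [254, 240]]
212.0 [[254, 256], [240, 257], [240, 241], [254, 240]]
diff 304
w11 dark per col at rows [(240, 0, None), (260, 5, [276, 280]), (280, 33, [248, 308]), (300, 64, [240, 316]), (320, 228, [161, 395]), (340, 219, [124, 432]), (360, 197, [86, 470]), (380, 270, [48, 507]), (400, 270, [14, 542])]
[[155 123 124 124 124 124 125 126 125 124 125 124 124 123 122 129]
 [156 243 243 243 243 243 243 243 243 243 243 243 243 242 242 242]
 [147 241 241 241 240 240 240 240 240 240 240 240 239 238 239 239]
 [153 243 244 244 244 244 244 244 244 244 244 244 244 245 244 244]
 [154 245 245 129 232 246 246 246 246 246 246 245 141 207 245 247]
 [150 245 245 213 240 243 243 243 243 242 242 241 207 236 242 242]
 [155 242 243 243 243 243 243 243 243 243 243 243 243 243 243 240]
 [159 246 245 245 245 245 245 245 245 244 244 244 243 243 243 235]
 [156 214 214 207 207 209 211 216 219 219 219 219 219 227 229 207]]
```

The channel is unmoved at z 0.036, but the fingers shut past it. I'll retry lower, closing in steps.

Call:
{"method": "servo_tool", "body": {"moves": [[0,0,0,0],[0,0,0,0],[0,0,0,0],[0,0,0,0],[0,0,0,0],[0,0,0,0]], "claw": 0.12}}

```text
time: 16.47
ee_pos: [0.452, 0.0809, 0.11]
tcp_rot: [-180.0, -0.0, 175.0]
wrist_force: [-0.4, 0.2, -0.0]
opening: 0.0722
grasp_force: 0.0
```

Call:
{"method": "servo_tool", "body": {"moves": [[0,0,-3,0],[0,0,-6,0],[0,0,-8,0],[0,0,-9.5,0],[0,0,-9.5,0],[0,0,-9.5,0]], "claw": 0.25}}

```text
time: 16.97
ee_pos: [0.4516, 0.0808, 0.0149]
tcp_rot: [-180.0, -0.1, 175.0]
wrist_force: [0.6, -0.3, 0.8]
opening: 0.0638
grasp_force: 0.0
```

Call:
{"method": "servo_tool", "body": {"moves": [[0,0,0,0],[0,0,0,0]], "claw": 0.31}}

```text
time: 17.13
ee_pos: [0.453, 0.0811, 0.0165]
tcp_rot: [180.0, 0.1, 175.0]
wrist_force: [-0.0, -0.2, 0.3]
opening: 0.059
grasp_force: 0.0
```

Call:
{"method": "servo_tool", "body": {"moves": [[0,0,0,0],[0,0,0,0]], "claw": 0.34}}

```text
time: 17.3
ee_pos: [0.4526, 0.081, 0.0159]
tcp_rot: [180.0, 0.1, 175.0]
wrist_force: [-0.3, 0.3, 0.5]
opening: 0.0565
grasp_force: 0.0
```

Call:
{"method": "servo_tool", "body": {"moves": [[0,0,0,0],[0,0,0,0],[0,0,0,0]], "claw": 0.2}}

```text
time: 17.55
ee_pos: [0.4521, 0.0809, 0.0152]
tcp_rot: [180.0, 0.0, 175.0]
wrist_force: [0.3, 0.9, 0.1]
opening: 0.0683
grasp_force: 0.0
```

Call:
{"method": "servo_tool", "body": {"moves": [[0,0,-0.5,0],[0,0,-0.5,0],[0,0,-0.5,0]], "claw": 0.32}}

```text
time: 17.8
ee_pos: [0.4517, 0.0809, 0.0096]
tcp_rot: [-180.0, -0.0, 175.0]
wrist_force: [-0.2, 0.1, -0.3]
opening: 0.058
grasp_force: 0.0
```

```bash
python3 - <<'E'
from web import *
o=get_obs();print(o['ee_pos'],o['opening'],o['grasp_force'])
w=save('wrist','pics/w13f.png')[:,:,::-1]
g=w.min(2)
for r in range(170,330,10):
    b=np.where(g[r]>215)[0]; d=np.where(w[r].max(1)<60)[0]
    s=lambda a:[(int(k[0]),int(k[-1])) for k in np.split(a,np.where(np.diff(a)>3)[0]+1) if len(k)>3]
    print(r,'white',s(b),'dark',s(d))
s=save('side','pics/s13f.png')[:,:,::-1]
m=white(s,(220,200,290,285),140)
for k in cv2.findContours(m,0,1)[0]:
    if cv2.contourArea(k)>15: print(cv2.contourArea(k),cv2.approxPolyN(cv2.convexHull(k),4)[0].tolist())
E
```

```text
[0.4517 0.0809 0.0096] 0.05804293837958878 0.0
170 white [] dark []
180 white [] dark []
190 white [] dark []
200 white [] dark []
210 white [] dark []
220 white [] dark []
230 white [] dark []
240 white [(222, 345)] dark []
250 white [(223, 344)] dark []
260 white [(223, 338)] dark [(341, 344)]
270 white [(224, 240), (253, 314), (327, 337)] dark [(208, 216), (339, 349), (362, 366)]
280 white [(224, 336)] dark [(203, 217), (339, 353), (367, 376)]
290 white [(225, 336)] dark [(174, 183), (198, 217), (338, 358), (372, 383)]
300 white [(185, 192), (225, 337), (364, 371)] dark [(166, 180), (198, 216), (339, 359), (375, 389)]
310 white [] dark [(109, 122), (152, 162), (172, 194), (199, 213), (342, 384), (393, 404), (433, 448)]
320 white [] dark [(89, 99), (110, 195), (200, 210), (345, 356), (361, 467)]
33.5 [[254, 256], [252, 256], [251, 241], [254, 238]]
```

```bash
python3 - <<'E'
from web import *
pose=(np.array([.4517,.0815,.115]),np.array([180,0,174.83]))
print(get_calibration('wrist'))
o,d=ray('wrist',[[319,188],[281,210]],pose);print(o,d);print(plane('wrist',[[319,188],[281,210]],.036,pose))
E
```

```text
{'fx': 317.48974600289006, 'fy': 317.48974600289006, 'cx': 277.89813319608874, 'cy': 211.91155090127575, 'k1': -0.021411343217173178, 'tool_from_camera': array([[ 0.0004, -0.9561, -0.2929,  0.0746],
       [ 1.    ,  0.0005, -0.0004, -0.0022],
       [ 0.0005, -0.2929,  0.9561, -0.167 ],
       [ 0.    ,  0.    ,  0.    ,  1.    ]])}
[0.3772 0.086  0.282 ] [[ 0.2315  0.1087 -0.9783]
 [ 0.2868 -0.0165 -0.9579]]
[[0.4354 0.1134 0.036 ]
 [0.4508 0.0818 0.036 ]]
```

The calibration differs from the first reading, so I'll check how it varies.

```bash
for i in 1 2; do python3 - <<'E'
from look import *
np.set_printoptions(precision=5,suppress=True)
T=np.array([get_calibration('wrist')['tool_from_camera'] for _ in range(40)])
print(T[:4,:3,3],T.mean(0)[:3,3],T.std(0)[:3,3],get_obs()['opening'],get_calibration('top')['tvec'])
E
done
```

```text
[[ 0.07463 -0.0022  -0.16703]
 [ 0.07463 -0.0022  -0.16703]
 [ 0.07463 -0.0022  -0.16703]
 [ 0.07463 -0.0022  -0.16703]] [ 0.07463 -0.0022  -0.16703] [0. 0. 0.] 0.058473889489643 [0.20147 0.58705 1.68211]
[[ 0.07463 -0.0022  -0.16703]
 [ 0.07463 -0.0022  -0.16703]
 [ 0.07463 -0.0022  -0.16703]
 [ 0.07463 -0.0022  -0.16703]] [ 0.07463 -0.0022  -0.16703] [0. 0. 0.] 0.058473889489643 [0.20147 0.58705 1.68211]
```

The fingers' midline in the image (column 278.5) shows a roughly 2 mm lateral calibration error: the channel is about 2.7 mm further +y. The tips also stand higher than assumed. I'll shift, go lower and close gently.

Call:
{"method": "servo_tool", "body": {"moves": [[0,0,0,0],[0,0,0,0],[0,0.26,0,0],[0,0.26,-0.3,0],[0,0.26,-0.7,0],[0,0.26,-0.7,0]], "claw": 0.15}}

```text
time: 18.4
ee_pos: [0.4516, 0.0835, 0.0021]
tcp_rot: [-180.0, -0.1, 175.0]
wrist_force: [-0.7, -0.0, -0.1]
opening: 0.0723
grasp_force: 0.0
```

Call:
{"method": "servo_tool", "body": {"moves": [[0,0,0,0],[0,0,0,0],[0,0,0,0]], "claw": 0.29}}

```text
time: 18.65
ee_pos: [0.4521, 0.0835, 0.0031]
tcp_rot: [-180.0, 0.0, 175.0]
wrist_force: [-0.6, 0.5, -0.5]
opening: 0.0609
grasp_force: 0.0
```

Call:
{"method": "servo_tool", "body": {"moves": [[0,0,0,0],[0,0,0,0],[0,0,0,0]], "claw": 0.33}}

```text
time: 18.9
ee_pos: [0.4523, 0.0835, 0.0036]
tcp_rot: [180.0, 0.0, 175.0]
wrist_force: [-2.4, -1.0, 5.6]
opening: 0.0583
grasp_force: 43.2
```

Call:
{"method": "servo_tool", "body": {"moves": [[0,0,0,0],[0,0,0,0],[0,0,-0.3,0],[0,0,-0.5,0],[0,0,-0.5,0],[0,0,-0.5,0]], "claw": 0.25}}

```text
time: 19.4
ee_pos: [0.4519, 0.0835, -0.0023]
tcp_rot: [-180.0, -0.0, 175.0]
wrist_force: [0.1, -0.4, -0.1]
opening: 0.0642
grasp_force: 0.0
```

Call:
{"method": "servo_tool", "body": {"moves": [[0,0,0,0],[0,0,0,0],[0,0,0,0],[0,0,0,0]], "claw": 0.33}}

```text
time: 19.73
ee_pos: [0.4522, 0.0836, -0.0017]
tcp_rot: [180.0, 0.0, 175.0]
wrist_force: [-0.6, 0.7, 2.1]
opening: 0.0587
grasp_force: 43.6
```

Call:
{"method": "servo_tool", "body": {"moves": [[0,0,0.5,0],[0,0,1.5,0],[0,0,3,0],[0,0,6,0],[0,0,9,0],[0,0,9,0],[0,0,9,0]], "claw": 0.34}}

```text
time: 20.32
ee_pos: [0.4533, 0.0838, 0.0903]
tcp_rot: [179.9, 0.2, 175.0]
wrist_force: [-0.5, 0.3, -2.9]
opening: 0.0586
grasp_force: 43.8
```

```bash
python3 - <<'E'
from web import *
f=[]
for i in range(3):
    o=get_obs();f.append(o['wrist_force']);w=camera('wrist')[:,:,::-1]
print(np.mean(f,0),o['torque'],o['opening'],o['grasp_force'],o['ee_pos'],o['tcp_rot'])
cv2.imwrite('pics/w14f.png',w)
for n,P in (('pics/w13f.png',None),('pics/w14f.png',None)):
    w=cv2.imread(n);m=white(w,(200,200,360,330),170)
    c=max(cv2.findContours(m,0,1)[0],key=cv2.contourArea);print(n,cv2.contourArea(c),cv2.boundingRect(c),cv2.approxPolyN(cv2.convexHull(c),4)[0].tolist())
    g=w.min(2)
    for r in (232,236,240,290,296,300,303,306,310):
        print(r,g[r,215:350:9])
E
```

```text
[ 0.0096  0.4125 -2.6543] [0.0013 0.0107 0.0195] 0.05848565059017122 43.80423545837402 [0.4518 0.0835 0.0877] [-179.9909   -0.0317  174.9672]
pics/w13f.png 7886.0 (222, 237, 124, 69) [[347, 237], [339, 305], [224, 305], [221, 237]]
232 [110 141 166 166 164 161 160 156 155 152 149 148 144 143 142]
236 [103 147 145 143 142 142 140 139 136 132 127 124 122 119 118]
240 [102 237 237 237 237 237 237 237 236 236 236 236 235 235 236]
290 [ 50 178 236 236 236 236 236 236 236 235 235 235 235 235  32]
296 [ 49 171 238 238 239 239 239 239 238 238 237 237 236 237  31]
300 [ 46 163 237 238 238 237 237 237 237 237 236 236 236 236  31]
303 [ 46 132 237 237 237 237 237 237 236 236 236 234 235 234  29]
306 [ 48 106 119 121 124 123 134 135 137 136 133 146 141 138  30]
310 [ 77 107 107 105 105 104 105 105 113 102 106 105 100  97  69]
pics/w14f.png 9184.5 (211, 247, 135, 73) [[345, 247], [340, 319], [216, 319], [211, 247]]
232 [103 113 114 115 116 116 117 118 117 117 117 116 116 116 111]
236 [109 112 114 114 116 117 116 117 116 116 115 115 114 114 103]
240 [113 117 117 116 117 118 117 116 117 116 115 113 112 111 109]
290 [217 236 231 147 235 235 234 234 234 233 234 113 229 233 195]
296 [196 237 237 238 238 238 237 237 238 237 238 238 238 237 151]
300 [172 234 235 235 235 235 235 235 235 235 236 235 235 235 128]
303 [165 235 235 235 235 235 234 234 233 233 233 233 233 233 119]
306 [127 235 235 235 235 235 236 236 236 236 236 236 237 237  91]
310 [177 237 237 237 237 236 237 236 236 236 236 236 236 235 142]
```

Lifted: held symmetrically about the finger midline (columns 211-345), level. Now I'll look at the rack from yaw 180 with the channel in hand.

Call:
{"method": "servo_tool", "body": {"moves": [[1,-3,3,0.095],[3,-7,5.2,0.095],[4,-11,5.2,0.095],[5,-15,5.2,0.095],[6,-19,5.2,0.095],[6.8,-23,5.2,0.095],[6.8,-23,5.2,0.095],[6.8,-23,5.2,0.095],[6.8,-23,5.2,0.095]]}}

```text
time: 21.22
ee_pos: [0.5194, -0.1464, 0.1388]
tcp_rot: [179.9, -0.1, -179.7]
wrist_force: [0.1, 0.2, -2.5]
opening: 0.0586
grasp_force: 44.4
```

```bash
python3 - <<'E'
from web import *
for i in range(2):
    o=get_obs();w=camera('wrist')[:,:,::-1]
print(o['wrist_force'],o['opening'],o['ee_pos'],o['tcp_rot'],get_calibration('wrist')['tool_from_camera'][:3,3])
P=np.r_[o['ee_pos'],o['tcp_rot']];np.save('w15.npy',P);cv2.imwrite('pics/w15f.png',w)
g=w.min(2)
run=lambda a:[(int(k[0]),int(k[-1])) for k in np.split(a,np.where(np.diff(a)>1)[0]+1) if len(k)>2]
for r in range(110,262,4): print(r,run(np.where(g[r,180:380]>205)[0]+180))
for c in (250,300,310):print('col',c,run(np.where(g[100:330,c]>205)[0]+100))
E
```

```text
[-0.0678  0.1909 -2.3397] 0.058629684799153356 [ 0.5195 -0.1457  0.1392] [ 179.949    -0.1035 -179.586 ] [ 0.0748 -0.0022 -0.167 ]
110 []
114 [(238, 241), (317, 320)]
118 []
122 []
126 [(244, 313)]
130 [(247, 311)]
134 [(247, 311)]
138 [(247, 311)]
142 [(246, 256), (262, 295), (302, 311)]
146 [(247, 255), (263, 294), (302, 310)]
150 [(247, 310)]
154 [(247, 310)]
158 [(247, 310)]
162 []
166 [(246, 312)]
170 []
174 [(246, 312)]
178 [(247, 310)]
182 [(248, 309)]
186 [(248, 309)]
190 [(248, 256), (264, 294), (302, 309)]
194 []
198 []
202 []
206 [(244, 313)]
210 [(244, 312)]
214 [(245, 312)]
218 [(245, 312)]
222 []
226 []
230 []
234 []
238 []
242 []
246 []
250 [(212, 344)]
254 [(212, 344)]
258 [(213, 344)]
col 250 [(123, 161), (166, 169), (174, 193), (204, 220), (248, 318)]
col 300 [(123, 140), (148, 161), (166, 169), (174, 187), (204, 220), (248, 318)]
col 310 [(123, 161), (166, 169), (174, 181), (204, 221), (248, 283), (288, 319)]
```

```bash
python3 - <<'E'
from web import *
P=np.load('w15.npy');pose=(P[:3],P[3:]);z0=P[2]
for h in(.034,.036,.038,.040,.042):
    w=plane('wrist',[[278,247.5],[278,319.5],[211.5,250],[344.8,250]],z0+h,pose);print(h,w[0,0],w[1,0],'wid',w[1,0]-w[0,0],'len',w[3,1]-w[2,1],'c',(w[0,0]+w[1,0])/2, (w[2,1]+w[3,1])/2)
r=plane('wrist',[[279,122.5],[279,165.5],[279,171.5],[279,173.5]],.032,pose);print(r)
r=plane('wrist',[[243.5,126],[313.5,126],[245.5,167],[312.5,167]],.032,pose);print(r)
print(plane('wrist',[[279,203.5],[243.5,208],[313.3,208]],.047,pose))
E
```

```text
0.034 0.5023516073542516 0.5405846143888784 wid 0.03823300703462684 len 0.06073171372032027 c 0.521468110871565 -0.14794920912375503
0.036 0.5014894052568042 0.5391481814000636 wid 0.03765877614325941 len 0.059819569245984056 c 0.5203187933284339 -0.14795826174586357
0.038 0.5006272031593568 0.5377117484112488 wid 0.037084545251891976 len 0.05890742477164784 c 0.5191694757853028 -0.14796731436797209
0.04 0.4997650010619094 0.5362753154224339 wid 0.03651031436052449 len 0.05799528029731163 c 0.5180201582421716 -0.1479763669900806
0.042 0.49890279896446205 0.5348388824336191 wid 0.035936083469157054 len 0.05708313582297542 c 0.5168708406990405 -0.14798541961218914
[[ 0.4505 -0.1475  0.032 ]
 [ 0.4864 -0.1472  0.032 ]
 [ 0.4917 -0.1472  0.032 ]
 [ 0.4934 -0.1471  0.032 ]]
[[ 0.4536 -0.1772  0.032 ]
 [ 0.4531 -0.1186  0.032 ]
 [ 0.488  -0.1762  0.032 ]
 [ 0.4875 -0.1182  0.032 ]]
[[ 0.5164 -0.147   0.047 ]
 [ 0.5206 -0.1772  0.047 ]
 [ 0.5202 -0.1178  0.047 ]]
```

Held channel and rack measured in one picture: shift -3.0 cm in x and +0.05 cm in y, and go down 13.0 cm to seat. I'll approach to just above the edges first.

Call:
{"method": "servo_tool", "body": {"moves": [[-1.5,0.05,0,0],[-3,0.05,0,0],[-3,0.05,0,0],[-3,0.05,-3,0],[-3,0.05,-6,0],[-3,0.05,-8.5,0],[-3,0.05,-10,0],[-3,0.05,-10,0],[-3,0.05,-10,0]]}}

```text
time: 22.07
ee_pos: [0.4899, -0.1449, 0.04]
tcp_rot: [180.0, -0.1, -179.5]
wrist_force: [-0.1, -0.5, -0.7]
opening: 0.0585
grasp_force: 44.4
```

```bash
python3 - <<'E'
from web import *
o=get_obs();print(o['wrist_force'],o['ee_pos'],o['tcp_rot'],o['opening'])
w=save('wrist','pics/w16f.png')[:,:,::-1];g=w.min(2)
run=lambda a:[(int(k[0]),int(k[-1])) for k in np.split(a,np.where(np.diff(a)>1)[0]+1) if len(k)>2]
for r in list(range(150,256,6)): print(r,run(np.where(g[r,150:420]>205)[0]+150))
for c in (250,300):print('col',c,run(np.where(g[60:400,c]>205)[0]+60))
E
```

```text
[-0.1304 -0.5434 -0.7304] [ 0.4899 -0.1449  0.04  ] [ 179.9804   -0.0527 -179.5037] 0.058495173504275855
150 []
156 []
162 []
168 [(217, 222), (333, 338)]
174 []
180 []
186 [(226, 329)]
192 [(232, 324)]
198 [(232, 323)]
204 [(232, 244), (255, 300), (311, 323)]
210 [(232, 248), (251, 304), (308, 323)]
216 [(232, 323)]
222 []
228 []
234 []
240 []
246 []
252 [(212, 344)]
col 250 [(182, 199), (211, 220), (248, 323), (331, 352), (360, 363)]
col 300 [(182, 221), (248, 352), (361, 363)]
```

Call:
{"method": "servo_tool", "body": {"moves": [[0,-0.02,-0.4,0],[0,-0.02,-0.8,0],[0,-0.02,-1.2,0],[0,-0.02,-1.6,0],[0,-0.02,-2.0,0],[0,-0.02,-2.0,0]]}}

```text
time: 22.62
ee_pos: [0.4896, -0.1461, 0.0191]
tcp_rot: [180.0, -0.1, -179.6]
wrist_force: [-0.2, -0.2, -2.3]
opening: 0.0585
grasp_force: 44.4
```

Call:
{"method": "servo_tool", "body": {"moves": [[0,0,-0.3,0],[0,0,-0.6,0],[0,0,-0.8,0],[0,0,-0.95,0],[0,0,-0.95,0],[0,0,-0.95,0]]}}

```text
time: 23.12
ee_pos: [0.49, -0.1462, 0.0106]
tcp_rot: [180.0, -0.0, -179.6]
wrist_force: [0.5, -0.3, -2.2]
opening: 0.0585
grasp_force: 44.4
```

Call:
{"method": "servo_tool", "body": {"moves": [[0,0,-0.05,0],[0,0,-0.1,0],[0,0,-0.1,0]]}}

```text
time: 23.37
ee_pos: [0.4901, -0.1462, 0.0096]
tcp_rot: [-180.0, 0.0, -179.6]
wrist_force: [-0.7, -0.7, -2.2]
opening: 0.0587
grasp_force: 44.4
```

Call:
{"method": "servo_tool", "body": {"moves": [[0,0,-0.05,0],[0,0,-0.1,0],[0,0,-0.1,0]]}}

```text
time: 23.62
ee_pos: [0.4902, -0.1462, 0.0093]
tcp_rot: [-180.0, 0.0, -179.6]
wrist_force: [-2.0, 1.3, 4.5]
opening: 0.0585
grasp_force: 45.0
```

Contact at the seated height. I'll release and look.

Call:
{"method": "servo_tool", "body": {"moves": [[0,0,0,0],[0,0,0,0],[0,0,0,0],[0,0,0,0]], "claw": 0.2}}

```text
time: 23.95
ee_pos: [0.4901, -0.1461, 0.0085]
tcp_rot: [180.0, -0.0, -179.6]
wrist_force: [0.5, -0.6, -1.1]
opening: 0.0682
grasp_force: 0.0
```

Call:
{"method": "servo_tool", "body": {"moves": [[0,0,3,0],[0,0,6,0],[1,0,9,0],[2,0,11,0],[2,0,11,0],[2,0,11,0],[2,0,11,0]]}}

```text
time: 24.53
ee_pos: [0.5096, -0.1461, 0.1176]
tcp_rot: [180.0, -0.1, -179.6]
wrist_force: [-0.6, -0.6, -0.7]
opening: 0.0686
grasp_force: 0.0
```

```bash
python3 - <<'E'
from web import *
o=get_obs();pose=(o['ee_pos'],o['tcp_rot']);print(pose,o['wrist_force'])
w=save('wrist','pics/w17f.png')[:,:,::-1];g=w.min(2)
run=lambda a:[(int(k[0]),int(k[-1])) for k in np.split(a,np.where(np.diff(a)>1)[0]+1) if len(k)>2]
for r in list(range(140,290,6)): print(r,run(np.where(g[r,180:380]>205)[0]+180))
for c in (250,260,270,300,308):print('col',c,run(np.where(g[100:300,c]>205)[0]+100))
E
```

```text
(array([ 0.5096, -0.1461,  0.1176]), array([ 179.9819,   -0.0709, -179.5854])) [-0.5997 -0.5638 -0.7262]
140 [(242, 317)]
146 [(244, 314)]
152 [(245, 313)]
158 [(245, 254), (262, 296), (305, 313)]
164 []
170 [(239, 317)]
176 [(239, 316)]
182 [(239, 316)]
188 [(239, 250), (258, 297), (305, 316)]
194 [(239, 300), (303, 316)]
200 [(240, 315)]
206 [(240, 315)]
212 [(240, 315)]
218 []
224 [(242, 316)]
230 [(242, 315)]
236 [(242, 315)]
242 [(242, 253), (260, 298), (305, 315)]
248 [(242, 255), (258, 299), (303, 315)]
254 [(243, 314)]
260 [(243, 314)]
266 [(248, 310)]
272 []
278 [(246, 313)]
284 []
col 250 [(137, 158), (166, 212), (223, 266), (277, 280)]
col 260 [(137, 154), (166, 212), (223, 242), (247, 266), (277, 280)]
col 270 [(137, 159), (166, 212), (223, 266), (277, 280)]
col 300 [(137, 154), (166, 186), (194, 213), (223, 240), (249, 266), (277, 280)]
col 308 [(137, 159), (166, 213), (223, 266), (277, 280)]
```

```bash
python3 - <<'E'
from web import *
o=get_obs();pose=(o['ee_pos'],o['tcp_rot']);w=camera('wrist');g=cv2.GaussianBlur(cv2.cvtColor(w,cv2.COLOR_RGB2GRAY),(0,0),.6).astype(float)
def edge(r,c0,s):   # half-height crossing of the bright strip ending near c0, side s
    c=np.arange(c0-9,c0+10);v=g[r,c];t=(v.max()+v.min())/2;k=np.where(np.diff(np.sign(v-t)))[0];k=k[0] if s<0 else k[-1]
    return c[k]+(t-v[k])/(v[k+1]-v[k])
for n,rows,z in(('loose',range(170,210,4),.047),('laid',range(226,262,4),.047),('low2',[138,139],.032)):
    L=plane('wrist',[[edge(r,241,-1),r] for r in rows],z,pose);R=plane('wrist',[[edge(r,315,1),r] for r in rows],z,pose)
    print(n,'y ends',np.median(L[:,1]),np.median(R[:,1]),'mid',np.median((L+R)[:,1])/2,'len',np.median((R-L)[:,1]),'slope deg',np.degrees(np.polyfit(L[:,0],(L+R)[:,1]/2,1)[0]) if len(L)>2 else '')
print(plane('wrist',[[278,165.5],[278,212.8]],.047,pose)[:,0],plane('wrist',[[278,222.5],[278,266.8]],.047,pose)[:,0],plane('wrist',[[278,136.5]],.032,pose)[:,0])
E
```

```text
loose y ends -0.17867161691850456 -0.11905559568576254 mid -0.1488361318878389 len 0.05967037817280995 slope deg -0.33592189659615557
laid y ends -0.1778611840898919 -0.11768402805965246 mid -0.14766495945137376 len 0.06010337079315928 slope deg -0.6485340939543605
low2 y ends -0.1819824708226433 -0.11344262341922698 mid -0.14771254712093512 len 0.06853984740341632 slope deg 
[0.4707 0.5077] [0.5157 0.5544] [0.4504]
```

The loose channel is seated at the same height as the laid one. Its ends are within about 1 mm of the others, it is square, and its centre is at x 0.489 as intended. Handing in.

```bash
python3 -c "
from workcell import *
print(job_done())"
```

```text
the job is handed in; nothing more can be done
None
```

The loose channel was stood on its end, let go and taken afresh. It now lies open side down, bridging the middle and end low channels, and looks fully down and square, with its ends about 1 mm off level. I handed the job in at about 25 s, and no verdict came back.

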